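# Weigh the pot of screws on the pillar spring scale

## Task

Weigh the pot of screws: stand it upright in the wire basket, swing the basket's bail up and hang its ring on the hook of the spring scale. Let the load down slowly onto the spring until the scale carries all of it, and only then let go, so that the hook neither drops nor springs back and the pointer comes to rest with the basket hanging free. Do not wrench the hook, tip the pot or push the other things about.

Things in the scene. Friction and masses are not known exactly. Their poses are not given: they have to be found in the camera images.
- pot: grey-white metal pot of screws, open at the top, slightly tapered: 62 mm across the rim, 54 mm across the foot, 54 mm tall, standing on the desk; 0.13 to 0.56 kg, unknown until lifted. Origin at the centre of its underside, z up. Grasp across the upper part (about 60 mm wide)
- basket: square wire basket with hinged bail, 0.30 kg: tray 82 mm square outside, 74 mm inside, floor 3 mm thick, walls 33 mm high, on two skid runners 126 mm long (along x). Strip ears in the middle of its +y and -y sides, 76 mm high, carry the bail's pivots 68 mm above the underside. Origin: centre of the underside, z up. The bail starts folded to its -x side, reaching 118 mm from the origin
- bail (a joint): hinge of the bail about the basket's y axis, rad, turns easily (move the hanging basket smoothly, it swings): 0 = folded level to the basket's -x side (resting on stop pins), 1.57 = upright, 3.1 = folded to the +x side
- ring (a point): centre of the steel ring at the bail's crown, 96 mm from the pivot line: 6 mm wire, 43 mm outside, 31 mm inside, in the plane of the bail; folded, it lies level 68 mm above the basket's underside. Pinch it across its outside along the basket's y (43 mm); it turns stiffly between the fingers as the bail swings up. The hook goes through it. x: from the ring to the pivots, z: normal to the ring
- scale: pillar spring scale fixed on the desk: grey square pillar 34 x 40 mm, black cap and steel nut on top (364 mm high), graduated face plate 70 mm wide on its front, on a flat base plate 200 x 110 mm, 12 mm high, that reaches 160 mm in front of the origin. Origin at desk level under the pillar's front face, z up; the front, with the hook, faces its own -x
- hook (a joint): travel of the sprung hook arm with its pointer down the pillar, m: 0 = empty at the top stop, 0.105 = bottom stop. Spring: 0.2 N to leave the stop and then 95 N per m, lightly damped; a mark on the plate every 5 mm; let the load down so that the hook never runs faster than 0.08 m/s
- hook_seat (a point): top surface of the hook's lowest place, where the inside of the ring comes to rest: 90 mm in front of the pillar along the scale's -x, 305 mm above the desk when empty. The hook is a steel rod 7 mm thick running out along the scale's -x; its upturned tip ends 25 mm further out and stands 13 mm higher than this point. Axes as the scale's
- screwdriver_a: orange-handled screwdriver lying on the desk, bystander
- hex_key: bent black hex key lying on the desk, bystander
- marker: white marker pen lying on the desk, bystander
- bracket: black steel angle bracket on the desk, bystander
- wax_tin: round tin 63 mm across and 34 mm high on the desk, bystander
There are look-alikes about, which are no part of the job. Several things look just like the pot: the one meant starts farthest to the robot's left.

How it is judged:
On the way, in this order (a step that is already met when the one before it is completed fails the run):
1. the pot stands upright on the floor of the basket, let go (z of pot in the frame of basket between -0.004 and 0.01 m and horizontal distance between pot and basket below 0.014 m and angle between pot's own z axis and vertical below 0.15 rad and contact force between the fingers and pot below 0.1 N), for 0.2 s.
2. the ring is over the hook and the spring begins to take the load (contact force between basket and scale above 0.5 N and value of joint hook above 0.008 m and distance between ring and hook_seat below 0.022 m and height (world z) of basket above 0.03 m), for 0.1 s.
At the end, for the whole second after the job is handed in: the basket hangs by its ring in the hook's lowest place (within 10 mm seen from above), over 20 mm above the desk, tilted under 0.30 rad, the pot on its floor; the pointer is 30 to 100 mm down, at rest (under 0.02 m/s), the hook bears over 2 N, the basket moves under 0.05 m/s (horizontal distance between ring and hook_seat below 0.01 m and distance between ring and hook_seat below 0.022 m and value of joint hook between 0.03 and 0.1 m and contact force between basket and scale above 2 N and height (world z) of basket above 0.02 m and angle between basket's own z axis and vertical below 0.3 rad and z of pot in the frame of basket below 0.01 m and distance between pot and basket below 0.016 m and velocity of joint hook between -0.02 and 0.02 m/s and linear speed of basket below 0.05 m/s); the robot touches nothing.
It fails at once if the hook drops: it runs down faster than 0.08 m/s (velocity of joint hook above 0.08 m/s).
It fails at once if the hook springs back: it runs up faster than 0.08 m/s (velocity of joint hook below -0.08 m/s).
It fails at once if the hook is wrenched: the load or the robot presses on the scale with more than 20 N (contact force between any of basket, the fingers, the arm and scale above 20 N).
It fails at once if the pot is tipped by more than 0.6 rad (angle between pot's own z axis and vertical above 0.6 rad).
It fails at once if a bystander is moved by more than 30 mm (distance of any of screwdriver_a, hex_key, marker, bracket, wax_tin from where it was at the start of the episode above 0.03 m).
It also fails if it takes over 69 s, if anything falls off the work surface, if the arm or the gripper's body presses on something with over 40 N, if the wrist force passes 120 N, or if a joint passes its speed limit or range.

## Robot

A 6-joint arm with a two-finger parallel gripper is mounted at the origin on a cart in front of the work surface, level with it; the furniture and walls round the work are solid. World frame = base frame: x ahead of the robot, y to its left, z up, the work surface at z = 0. Lengths are in m, angles in rad, forces in N, time in s.
With the tool pointing down it reaches from about 0.3 to 0.775 m from the base axis. Payload 14.6 kg.
Tool frame: the origin (TCP) lies at the centre of the arm's flange, where the gripper is bolted on; the fingertips stand 199 mm ahead of it and the grasp point (between the pads) lies ctrl.tcp_to_grasp ahead of it (ctrl.tcp_to_grasp is the distance from the TCP to the grasp point, in m); z points along the fingers, y is the line along which they close (so a half turn about z gives the same grasp; the last joint's range is limited). The gripper opens to 94 mm and grips with 3 to 60 N. Pads are 16 mm wide; open, the fingers measure 119 mm over their backs; the gripper's body (75 mm by 177 mm) begins 78 mm behind the grasp point.
Start: joints at [-1.351, 0.3, 1.521, -0, 1.321, -0.067], TCP at [0.156, -0.528, 0.405] pointing down, gripper open.
Joint ranges: [-3.03, 3.03], [-0.79, 2.21], [0.23, 2.52], [-1.04, 4.18], [0, 3.07], [-2.55, 2.55]. Speed limits (rad/s): [2.22, 2.22, 2.57, 3.14, 3.14, 3.14].

## Interface

Orientations are given as [roll, pitch, yaw] about the fixed x, y, z axes, in that order (R = Rz(yaw) Ry(pitch) Rx(roll)).
In Python, from station import ctrl gives the robot as it stands. The module is installed in compiled form; this text tells all that it offers.
- The arm moves only by the shell command python3 -m jog 'ROWS' [OPENING] [FORCE]. ROWS is JSON, a list of rows, each a list of 6 numbers: the shift along the tool's x, y, z in cm, then the turn, a rotation vector about the tool's x, y, z in rad. In form: [[tx, ty, tz, ax, ay, az], ...]. A call has 1 to 8 rows; each row is the pose to reach, as a shift and turn from the pose commanded when the call began, along the tool's axes at that moment; what a row does not reach only later rows make up. A row lasts 1/10 s, in which the tool goes at most 50 mm and 8.59 degrees, less where a joint would pass 70% of its speed; a pose out of reach is approached as far as the arm can. A call with a gripper value outside its range is refused whole. OPENING is the opening in per cent of the stroke, from 0 (shut) to 100 (fully open), set as the call begins (- or left out, the last holds). The fingers move at their own pace and stop on an object; FORCE is the grip in N (left out, the last holds). Time passes only in rows, so rows that repeat a pose let the fingers close. It gives the time, the measured TCP pose, the force, the opening and the grip force at its end, in the units of the state.
- ctrl.get_obs(): the state, without advancing time (a new reading comes with each control period).
- ctrl.camera(name): name is "scene" or "top"; returns a dict with "img" (400x640x3 uint8, blue, green, red), "intrinsics" (3x3 intrinsics, pixels), "R" (3x3) and "t" (3): a world point X has camera coordinates R X + t. Camera axes: x right, y down, z forward; pixel columns grow to the right and rows downward; lengths in m; the calibration is good to about 2 mm. A picture is of the moment at which its call begins. There is no depth.
- ctrl.hand_in(): hands the job in; it is judged then, once.
The state is a dict: "time_s": time; "qpos": joint angles; "joint_vel": joint speeds; "tau": joint torques, N m; "ee_pos": TCP position; "eef_rot": TCP orientation; "force": force on the tool from outside, world axes, zero at the start; "moment": the same for the moment, N m; "grip_width": finger opening in m; "grip_force": force on a finger pad.
Only numpy, scipy, OpenCV 4.12 (cv2) and the standard library are available. Lean on these libraries where they do the work, as an engineer would, in place of code of your own. Each camera call takes 0.05 s, during which the arm holds its last target. There are 200 camera calls.

## Working session

There is one attempt and no reset: what is moved stays moved. The work goes in short steps, Python scripts to look and compute and a shell command to move; the robot and the scene stay as the last step left them, time stands still between calls to the robot, and variables do not carry over. Pictures are saved under pics/ and viewed, at most 10 in all, crops included, and the job is handed in when it is done.

```bash
mkdir -p pics; cat > h.py <<'E'
import numpy as np, cv2, json
from station import ctrl
from scipy.spatial.transform import Rotation as Ro
def cam(n):
    c=ctrl.camera(n); return c
def ray(c,u,v,z):
    K=np.array(c["intrinsics"]);R=np.array(c["R"]);t=np.array(c["t"])
    C=-R.T@t; d=R.T@np.linalg.solve(K,[u,v,1.]); return C+d*(z-C[2])/d[2]
def proj(c,X):
    p=np.array(c["R"])@np.array(X)+np.array(c["t"]); p=np.array(c["intrinsics"])@p; return p[:2]/p[2]
E
python3 - <<'E'
from h import *
for n in ("scene","top"):
    c=cam(n); cv2.imwrite(f"pics/{n}0.png",c["img"]); print(n,np.round(-np.array(c["R"]).T@c["t"],3),np.round(c["R"],2).tolist(),c["intrinsics"])
o=ctrl.get_obs(); print(o, ctrl.tcp_to_grasp)
E
```

```text
scene [0.108 0.57  0.938] [[-0.83, -0.56, 0.0], [-0.38, 0.57, -0.73], [0.4, -0.61, -0.68]] [[458.91081544   0.         323.80230685]
 [  0.         458.91081544 200.63818456]
 [  0.           0.           1.        ]]
top [ 0.372 -0.078  1.044] [[0.04, -1.0, 0.0], [-0.97, -0.04, -0.23], [0.23, 0.01, -0.97]] [[433.07153176   0.         317.44205637]
 [  0.         433.07153176 197.2647594 ]
 [  0.           0.           1.        ]]
{'time_s': 0.1, 'qpos': array([-1.35061413e+00,  3.00396698e-01,  1.52152153e+00,  7.19874019e-07,
        1.32069641e+00, -6.65930489e-02]), 'joint_vel': array([ 0.00111336, -0.00012127, -0.00166421,  0.00228366,  0.00013101,
        0.00077377]), 'tau': array([ 3.03173416e-03, -5.32634676e+01, -3.53281689e+01,  7.09908432e-02,
        2.34965107e-02, -5.75874128e-05]), 'ee_pos': array([ 0.15556707, -0.52750619,  0.40415223]), 'eef_rot': array([-3.14057298e+00, -6.87023706e-05,  2.86775035e-01]), 'force': array([0.99904257, 0.67599058, 0.25326752]), 'moment': array([ 0.08685291,  0.01667862, -0.01209054]), 'grip_force': 0.0, 'grip_width': 0.09373901412990106} 0.1804
```

View pics/scene0.png

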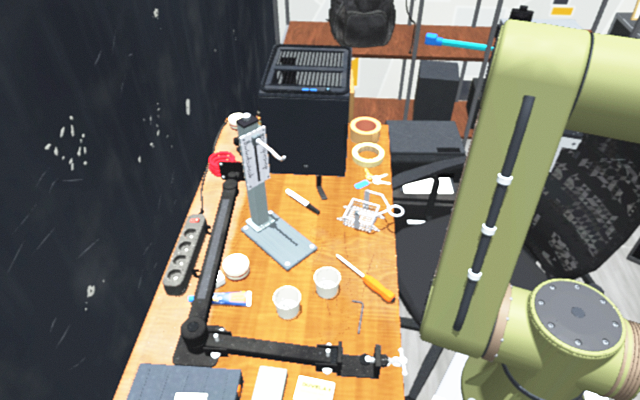

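View pics/top0.png

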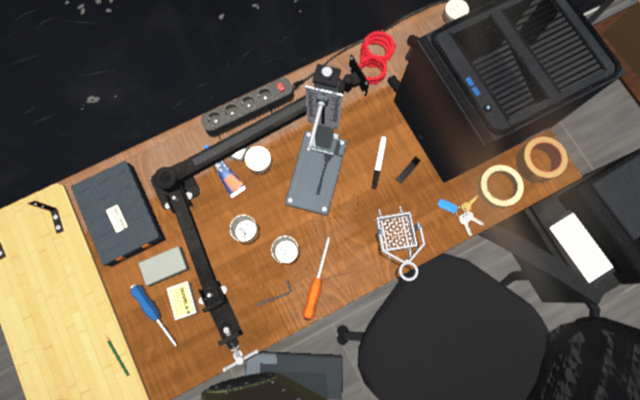

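The top view shows pot look-alikes at (243,229) and (285,250), and a solid white tin at (257,160). The basket is at (397,232) with its ring at (407,270), and the scale is at (325,90) with its base plate at (315,172). The leftmost open pot is (243,229), because image left is +y. Next I'll check it in an enlarged crop.

```bash
python3 - <<'E'
from h import *
t=cam("top");s=cam("scene")
def crop(c,x,y,w,h,W,H): return cv2.resize(c["img"][y:y+h,x:x+w],(W,H),interpolation=cv2.INTER_CUBIC)
a=crop(t,195,50,160,120,400,300);b=crop(t,200,190,160,120,400,300)  # x2.5
d=crop(t,360,190,100,75*1,400,300); e=crop(s,210,110,200,150,400,300)
d=crop(t,360,200,100,90,400,300) if 0 else crop(t,350,195,120,90,400,300)
cv2.imwrite("pics/c1.png",np.vstack([np.hstack([a,b]),np.hstack([d,e])]))
def tri(pt,ps):
    A=[];B=[]
    for c,p in((t,pt),(s,ps)):
        C=-c["R"].T@c["t"]; d=c["R"].T@np.linalg.solve(c["intrinsics"],[*p,1]); d/=np.linalg.norm(d)
        P=np.eye(3)-np.outer(d,d);A.append(P);B.append(P@C)
    X=np.linalg.lstsq(np.vstack(A),np.hstack(B),rcond=None)[0]
    return np.round(X,3),round(float(np.linalg.norm(np.vstack(A)@X-np.hstack(B))),4)
print("armjoint",tri((167,180),(194,330)),"armend",tri((232,345),(375,362)),"ring",tri((408,270),(396,210)),"nut",tri((327,72),(247,118)))
for p in [(243,229),(285,250),(257,160)]: print(p,[np.round(ray(t,*p,z),3) for z in(.03,.054)])
for p in [(286,302),(327,282),(236,266)]: print(p,np.round(ray(s,*p,.03),3))
for p in [(302,133),(346,141),(328,213),(287,204)]: print("base",p,np.round(ray(t,*p,.012),3))
E
```

```text
armjoint (array([0.628, 0.287, 0.064]), 0.0006) armend (array([0.272, 0.112, 0.027]), 0.0123) ring (array([ 0.441, -0.277,  0.069]), 0.0034) nut (array([ 0.758, -0.079,  0.354]), 0.0039)
(243, 229) [array([0.525, 0.105, 0.03 ]), array([0.522, 0.101, 0.054])]
(285, 250) [array([0.48 , 0.003, 0.03 ]), array([0.477, 0.001, 0.054])]
(257, 160) [array([0.697, 0.085, 0.03 ]), array([0.69 , 0.081, 0.054])]
(286, 302) [0.525 0.103 0.03 ]
(327, 282) [0.477 0.002 0.03 ]
(236, 266) [0.693 0.088 0.03 ]
base (302, 133) [ 0.78  -0.021  0.012]
base (346, 141) [ 0.763 -0.133  0.012]
base (328, 213) [ 0.576 -0.095  0.012]
base (287, 204) [0.594 0.006 0.012]
```

View pics/c1.png

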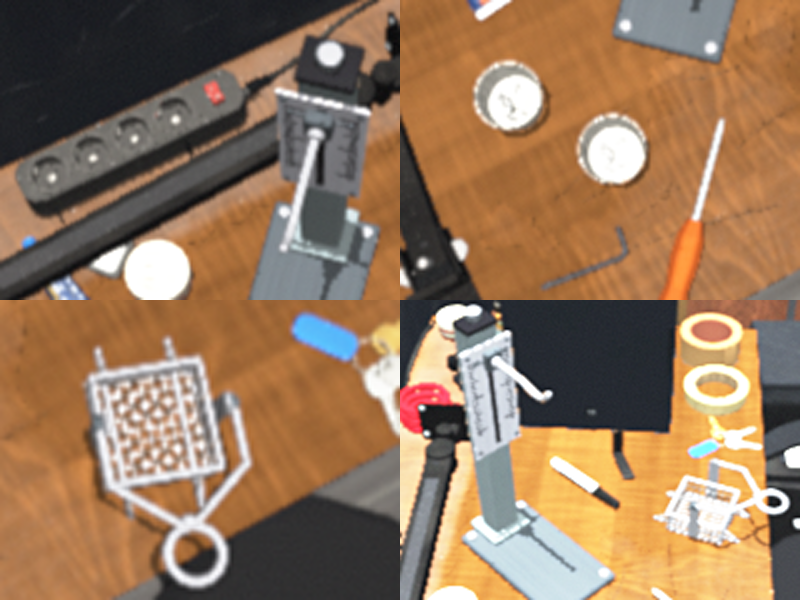

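The crop confirms it: the left open pot full of screws, at top-view (243,229), is the one meant. The other pot at (285,250) is the look-alike. The hook tip is at top-view (309,149) and scene (283,158). Next I'll work out the basket and hook poses and the first move.

```bash
cat >> h.py <<'E'
def tri(t,s,pt,ps):
    A=[];B=[]
    for c,p in((t,pt),(s,ps)):
        C=-c["R"].T@c["t"]; d=c["R"].T@np.linalg.solve(c["intrinsics"],[*p,1]); d/=np.linalg.norm(d)
        P=np.eye(3)-np.outer(d,d);A.append(P);B.append(P@C)
    X=np.linalg.lstsq(np.vstack(A),np.hstack(B),rcond=None)[0]
    return np.round(X,4),round(float(np.linalg.norm(np.vstack(A)@X-np.hstack(B))),4)
def togo(g,yaw=None):
    "shift (cm, tool axes) taking the grasp point to g, turn about tool z"
    o=ctrl.get_obs();R=Ro.from_euler('xyz',o['eef_rot']).as_matrix()
    G=o['ee_pos']+R[:,2]*ctrl.tcp_to_grasp
    w=0 if yaw is None else -(yaw-o['eef_rot'][2])
    print("t",round(o['time_s'],2),"grasp",np.round(G,4),"rpy",np.round(o['eef_rot'],3),"F",np.round(o['force'],2),"w",round(o['grip_width'],4),"gf",round(o['grip_force'],1),"-> cm",np.round(R.T@(np.array(g)-G)*100,2),"az",round(w,3))
E
python3 - <<'E'
from h import *
t=cam("top");s=cam("scene")
cr=np.array([(88,376),(200,357),(224,467),(108,489)])
P=np.array([ray(t,350+u*.3,195+(v-300)*.3,.033) for u,v in cr]);print(np.round(P,3).tolist(),"basket c",P.mean(0))
d=(P[0]-P[3])+(P[1]-P[2]);e=(P[0]-P[1])+(P[3]-P[2]);print("yaw",np.arctan2(d[1],d[0]),np.arctan2(-e[0],e[1]),np.linalg.norm(d)/2,np.linalg.norm(e)/2)
r=ray(t,408,270.7,.068);print("ring",r,"ring->c yaw",np.arctan2(*(P.mean(0)-r)[[1,0]]),np.linalg.norm((P.mean(0)-r)[:2]))
print("tip",tri(t,s,(309,149),(283.5,158.5)),"rodbase",tri(t,s,(321,104),(257.5,141)))
# pots: white-ish contour of rim by Hough at top
g=cv2.cvtColor(t["img"],cv2.COLOR_BGR2GRAY);c=cv2.HoughCircles(g[200:280,215:320],cv2.HOUGH_GRADIENT,1,25,param1=120,param2=12,minRadius=11,maxRadius=18)
for u,v,rr in c[0][:4]: print("circ",u+215,v+200,rr,np.round(ray(t,u+215,v+200,.054),4))
togo([.523,.102,.12],1.74)
E
```

```text
[[0.565, -0.209, 0.033], [0.583, -0.289, 0.033], [0.505, -0.305, 0.033], [0.486, -0.224, 0.033]] basket c [ 0.53453613 -0.25700488  0.033     ]
yaw 0.19653274537923063 0.22157865777585575 0.08035606744002664 0.08242827282183311
ring [ 0.4419723  -0.27655424  0.068     ] ring->c yaw 0.2081399334818208 0.09460571082072924
tip (array([ 0.6322, -0.0515,  0.3073]), 0.0013) rodbase (array([ 0.7207, -0.0691,  0.3082]), 0.0001)
circ 284.5 248.5 14.1 [0.4808 0.0023 0.054 ]
circ 244.5 227.5 11.8 [0.5252 0.0976 0.054 ]
t 0.3 grasp [ 0.1556 -0.5275  0.224 ] rpy [-3.141 -0.     0.287] F [-0.1  -0.69 -0.14] w 0.0939 gf 0.0 -> cm [ 53.05 -49.98  10.43] az -1.453
```

```bash
python3 -m jog '[[53,-50,0,0,0,-1.453],[53,-50,0,0,0,-1.453],[53,-50,0,0,0,-1.453],[53,-50,0,0,0,-1.453],[53,-50,0,0,0,-1.453],[53,-50,0,0,0,-1.453],[53,-50,0,0,0,-1.453],[53,-50,0,0,0,-1.453]]' 100
python3 -c "
from h import *
togo([.524,.102,.13],1.78)"
```

```text
time_s: 1.1
ee_pos: [0.3574, -0.18, 0.4049]
eef_rot: [3.141, 0.0, 1.493]
force: [1.1, -0.6, -0.4]
grip_width: 0.0939
grip_force: 0.0
t 1.1 grasp [ 0.3575 -0.1801  0.2245] rpy [3.141 0.    1.493] F [ 1.12 -0.59 -0.41] w 0.0939 gf 0.0 -> cm [29.42 14.39  9.45] az -0.287
```

```bash
python3 -m jog '[[29.4,14.4,9.4,0,0,-0.287],[29.4,14.4,9.4,0,0,-0.287],[29.4,14.4,9.4,0,0,-0.287],[29.4,14.4,9.4,0,0,-0.287],[29.4,14.4,9.4,0,0,-0.287],[29.4,14.4,9.4,0,0,-0.287],[29.4,14.4,9.4,0,0,-0.287],[29.4,14.4,9.4,0,0,-0.287]]'
python3 -m jog '[[0,0,0,0,0,0],[0,0,0,0,0,0]]'
python3 -c "
from h import *
s=cam('scene');t=cam('top');a=s['img'][230:350,210:370];b=t['img'][170:290,180:340]
cv2.imwrite('pics/p1.png',cv2.resize(np.hstack([a,b]),(800,300),interpolation=cv2.INTER_CUBIC))
togo([.524,.102,.0535],1.78)"
```

```text
time_s: 1.9
ee_pos: [0.5261, 0.1022, 0.3087]
eef_rot: [-3.139, -0.001, 1.777]
force: [0.0, -0.3, -0.2]
grip_width: 0.0939
grip_force: 0.0
time_s: 2.1
ee_pos: [0.5249, 0.0982, 0.311]
eef_rot: [3.141, 0.0, 1.773]
force: [0.3, 0.7, 0.2]
grip_width: 0.0939
grip_force: 0.0
t 2.2 grasp [0.5251 0.098  0.1309] rpy [3.141 0.    1.773] F [-0.36  1.04 -0.64] w 0.0941 gf 0.0 -> cm [ 0.41 -0.03  7.74] az -0.007
```

View pics/p1.png

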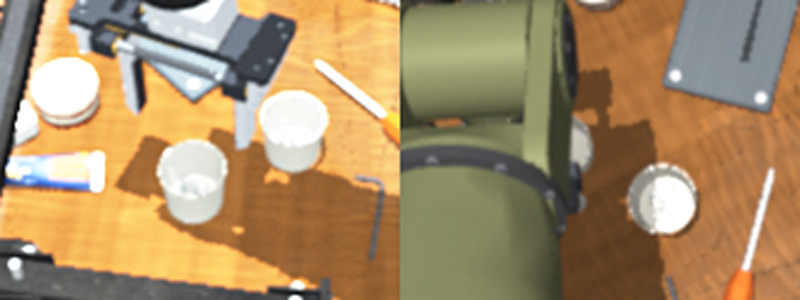

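The pot is at crop (193,185), right below the open fingers in the scene view, and the neighbouring pot is clear of them. I'll go down, grip and lift.

```bash
python3 -m jog '[[0.4,0,2,0,0,0],[0.4,0,4,0,0,0],[0.4,0,6,0,0,0],[0.4,0,7.2,0,0,0],[0.4,0,7.7,0,0,0],[0.4,0,7.7,0,0,0]]'
python3 -m jog '[[0,0,0,0,0,0],[0,0,0,0,0,0],[0,0,0,0,0,0],[0,0,0,0,0,0],[0,0,0,0,0,0],[0,0,0,0,0,0],[0,0,0,0,0,0],[0,0,0,0,0,0]]' 40 20
python3 -m jog '[[0,0,-1,0,0,0],[0,0,-3,0,0,0],[0,0,-5,0,0,0],[0,0,-7.5,0,0,0],[0,0,-10,0,0,0],[0,0,-12,0,0,0],[0,0,-12,0,0,0],[0,0,-12,0,0,0]]'
python3 -c "
from h import *
togo([.5345,-.257,.2],1.78)"
```

```text
time_s: 2.8
ee_pos: [0.5244, 0.1025, 0.2337]
eef_rot: [-3.141, -0.0, 1.773]
force: [0.2, -0.3, 0.6]
grip_width: 0.0938
grip_force: 0.0
time_s: 3.6
ee_pos: [0.5244, 0.1029, 0.2339]
eef_rot: [3.141, -0.0, 1.774]
force: [-1.1, 0.0, 4.5]
grip_width: 0.0602
grip_force: 20.0
time_s: 4.4
ee_pos: [0.5242, 0.1028, 0.3532]
eef_rot: [-3.141, -0.0, 1.774]
force: [0.6, -0.5, -1.8]
grip_width: 0.0606
grip_force: 20.0
t 4.4 grasp [0.5241 0.1028 0.1728] rpy [-3.141 -0.     1.774] F [ 0.58 -0.47 -1.85] w 0.0606 gf 20.0 -> cm [-35.45  -6.24  -2.72] az -0.006
```

```bash
python3 -m jog '[[-3,-2,0,0,0,0],[-7,-5,0,0,0,0],[-11,-7.5,0,0,0,0],[-15,-9,0,0,0,0],[-19,-9.5,0,0,0,0],[-23,-9.2,0,0,0,0],[-27,-8.2,0,0,0,0],[-31,-7,0,0,0,0]]'
python3 -m jog '[[-3,0.5,0,0,0,0],[-4.4,0.8,0,0,0,0],[-4.4,0.8,0,0,0,0],[-4.4,0.8,0,0,0,0],[-4.4,0.8,0,0,0,0]]'
python3 -c "
from h import *
s=cam('scene');t=cam('top');a=s['img'][140:260,300:460];b=t['img'][170:290,320:480]
cv2.imwrite('pics/p2.png',cv2.resize(np.hstack([a,b]),(800,300),interpolation=cv2.INTER_CUBIC))
for z in(0,.05,.1): print(proj(s,[.5345,-.257,z]))
togo([.5345,-.257,.0585],1.78)"
```

```text
time_s: 5.2
ee_pos: [0.5184, -0.2166, 0.3521]
eef_rot: [-3.14, -0.001, 1.773]
force: [0.7, 0.6, -1.4]
grip_width: 0.0603
grip_force: 20.0
time_s: 5.7
ee_pos: [0.5348, -0.2555, 0.3532]
eef_rot: [-3.141, -0.001, 1.775]
force: [-1.2, -0.0, -0.7]
grip_width: 0.0607
grip_force: 20.0
[360.16303051 218.41408455]
[361.18836021 205.84221375]
[362.26995101 192.58050907]
t 5.8 grasp [ 0.5349 -0.2555  0.1733] rpy [-3.142 -0.     1.775] F [-0.41 -1.13 -1.52] w 0.0602 gf 20.0 -> cm [-0.14 -0.07 11.48] az -0.005
```

View pics/p2.png

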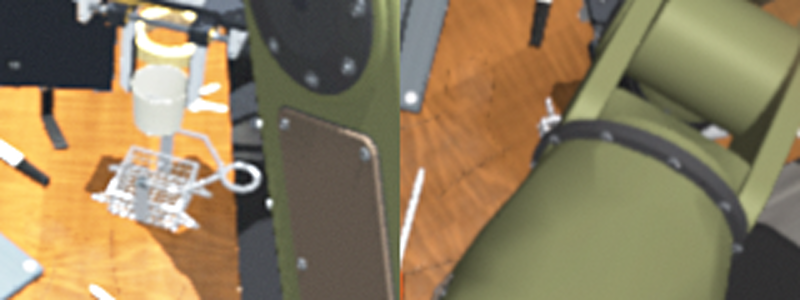

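The pot hangs upright over the basket, foot at crop (160,128). I'll lower it into the tray, watching the force.

```bash
python3 -m jog '[[-0.1,-0.05,2,0,0,0],[-0.1,-0.05,4.5,0,0,0],[-0.1,-0.05,6.5,0,0,0],[-0.1,-0.05,8,0,0,0],[-0.1,-0.05,9.2,0,0,0],[-0.1,-0.05,10.2,0,0,0],[-0.1,-0.05,10.8,0,0,0],[-0.1,-0.05,11,0,0,0]]'
python3 -m jog '[[0,0,0.2,0,0,0],[0,0,0.4,0,0,0],[0,0,0.5,0,0,0],[0,0,0.6,0,0,0],[0,0,0.6,0,0,0]]'
python3 -c "
from h import *
togo([.5345,-.257,.0565],1.78)"
```

```text
time_s: 6.6
ee_pos: [0.5347, -0.2574, 0.2433]
eef_rot: [-3.141, -0.0, 1.774]
force: [-0.2, -0.8, -0.8]
grip_width: 0.0602
grip_force: 20.0
time_s: 7.1
ee_pos: [0.5348, -0.2574, 0.2378]
eef_rot: [3.141, 0.0, 1.774]
force: [0.0, 1.3, 0.2]
grip_width: 0.0604
grip_force: 20.0
t 7.1 grasp [ 0.5348 -0.2574  0.0574] rpy [3.141 0.    1.774] F [0.02 1.34 0.21] w 0.0604 gf 20.0 -> cm [ 0.05 -0.02  0.09] az -0.006
```

```bash
python3 -m jog '[[0,0,0.05,0,0,0],[0,0,0.05,0,0,0],[0,0,0.05,0,0,0],[0,0,0.05,0,0,0],[0,0,0.05,0,0,0]]' 79
python3 -m jog '[[0,0,-1,0,0,0],[0,0,-3,0,0,0],[0,0,-6,0,0,0],[0,0,-9.5,0,0,0],[0,0,-13,0,0,0],[0,0,-16,0,0,0],[0,0,-16,0,0,0],[0,0,-16,0,0,0]]'
python3 -c "
from h import *
togo([.442,-.277,.15],0.208)"
```

```text
time_s: 7.6
ee_pos: [0.5347, -0.2575, 0.2372]
eef_rot: [3.141, 0.0, 1.774]
force: [0.0, -0.3, -0.4]
grip_width: 0.0744
grip_force: 0.0
time_s: 8.4
ee_pos: [0.5345, -0.2574, 0.3978]
eef_rot: [3.141, 0.001, 1.774]
force: [-0.9, -0.4, 0.1]
grip_width: 0.0744
grip_force: 0.0
t 8.4 grasp [ 0.5347 -0.2575  0.2174] rpy [3.141e+00 1.000e-03 1.774e+00] F [-0.95 -0.42  0.11] w 0.0744 gf 0.0 -> cm [-0.04 -9.48  6.73] az 1.566
```

```bash
python3 -m jog '[[0,-9.5,0,0,0,1.566],[0,-9.5,0,0,0,1.566],[0,-9.5,0,0,0,1.566],[0,-9.5,0,0,0,1.566],[0,-9.5,0,0,0,1.566],[0,-9.5,0,0,0,1.566],[0,-9.5,0,0,0,1.566],[0,-9.5,0,0,0,1.566]]' 75
python3 -c "
from h import *
togo([.442,-.277,.13],0.208)"
```

```text
time_s: 9.2
ee_pos: [0.4415, -0.2766, 0.3959]
eef_rot: [-3.139, 0.001, 0.568]
force: [1.0, -0.1, -0.8]
grip_width: 0.0701
grip_force: 0.0
t 9.2 grasp [ 0.4412 -0.2763  0.2155] rpy [-3.139e+00  1.000e-03  5.680e-01] F [ 1.02 -0.05 -0.75] w 0.0701 gf 0.0 -> cm [0.04 0.12 8.55] az 0.36
```

```bash
python3 -m jog '[[0,0.1,4,0,0,0.36],[0,0.1,8,0,0,0.36],[0,0.1,8.5,0,0,0.36],[0,0.1,8.5,0,0,0.36],[0,0.1,8.5,0,0,0.36]]'
python3 -c "
from h import *
s=cam('scene');t=cam('top');a=s['img'][160:250,320:440]
c=t['img'][200:290,360:480]
cv2.imwrite('pics/p3.png',cv2.resize(np.hstack([a,c]),(800,300),interpolation=cv2.INTER_CUBIC))
print(proj(s,[.442,-.277,.068]),proj(s,[.5345,-.257,.057]))
togo([.442,-.277,.068],0.208)"
```

```text
time_s: 9.7
ee_pos: [0.4422, -0.2775, 0.3121]
eef_rot: [-3.141, 0.0, 0.216]
force: [0.1, -0.2, 0.6]
grip_width: 0.0708
grip_force: 0.0
[394.76702311 210.07479847] [361.33629252 204.02837201]
t 9.8 grasp [ 0.4424 -0.2776  0.1324] rpy [ 3.141e+00 -1.000e-03  2.150e-01] F [-0.43  0.8   0.49] w 0.0705 gf 0.0 -> cm [-0.03 -0.07  6.44] az 0.007
```

View pics/p3.png

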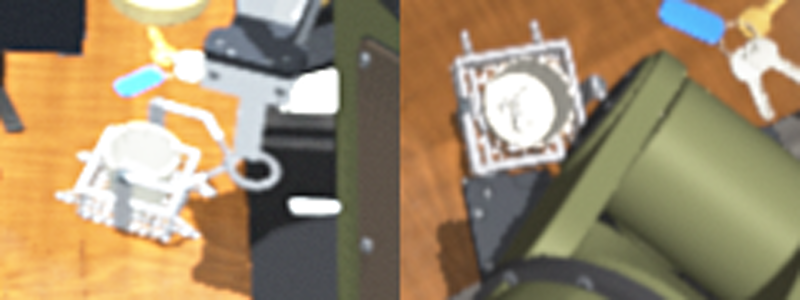

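The pot stands upright and centred in the tray, at crop (520,105) in the top view. The ring, at crop (253,172) in the scene view, is between and below the fingers. Next I'll descend and pinch it.

```bash
python3 -m jog '[[0,0,2,0,0,0],[0,0,4,0,0,0],[0,0,5.5,0,0,0],[0,0,6.2,0,0,0],[0,0,6.4,0,0,0],[0,0,6.4,0,0,0]]'
python3 -m jog '[[0,0,0,0,0,0],[0,0,0,0,0,0],[0,0,0,0,0,0],[0,0,0,0,0,0],[0,0,0,0,0,0],[0,0,0,0,0,0],[0,0,0,0,0,0],[0,0,0,0,0,0]]' 30 25
python3 -c "
from h import *
togo([.442,-.277,.068],0.208)"
```

```text
time_s: 10.4
ee_pos: [0.4424, -0.2775, 0.2487]
eef_rot: [3.141, -0.001, 0.214]
force: [-0.4, -0.4, 0.3]
grip_width: 0.0702
grip_force: 0.0
time_s: 11.2
ee_pos: [0.4422, -0.2775, 0.2482]
eef_rot: [3.142, -0.0, 0.214]
force: [-2.5, 0.8, 3.9]
grip_width: 0.0414
grip_force: 25.0
t 11.2 grasp [ 0.4422 -0.2775  0.0678] rpy [ 3.142 -0.     0.214] F [-2.54  0.81  3.91] w 0.0414 gf 25.0 -> cm [-0.01 -0.05 -0.02] az 0.006
```

```bash
python3 -m jog '[[0.01,0,-0.5,0,0,0],[0.07,0,-1.17,0,0,0],[0.18,0,-1.83,0,0,0],[0.33,0,-2.48,0,0,0],[0.52,0,-3.13,0,0,0],[0.76,0,-3.75,0,0,0],[1.05,0,-4.36,0,0,0],[1.29,0,-4.8,0,0,0]]'
python3 -m jog '[[0.35,0,-0.57,0,0,0],[0.75,0,-1.11,0,0,0],[1.18,0,-1.62,0,0,0],[1.64,0,-2.11,0,0,0],[2.14,0,-2.55,0,0,0],[2.67,0,-2.97,0,0,0],[3.08,0,-3.25,0,0,0],[3.51,0,-3.51,0,0,0]]'
python3 -c "
from h import *
s=cam('scene');a=s['img'][110:260,300:460]
cv2.imwrite('pics/p4.png',cv2.resize(a,(640,600),interpolation=cv2.INTER_CUBIC))
togo([.442,-.277,.068],0.208)"
```

```text
time_s: 12.0
ee_pos: [0.4551, -0.2747, 0.2968]
eef_rot: [3.141, -0.0, 0.214]
force: [-0.1, 0.7, -1.4]
grip_width: 0.0413
grip_force: 25.0
time_s: 12.8
ee_pos: [0.4894, -0.2672, 0.3315]
eef_rot: [-3.142, 0.0, 0.214]
force: [-1.7, 0.6, -0.6]
grip_width: 0.0413
grip_force: 25.0
t 12.85 grasp [ 0.49   -0.2671  0.1514] rpy [ 3.141e+00 -1.000e-03  2.140e-01] F [-1.19  1.69  1.18] w 0.0414 gf 25.0 -> cm [-4.91 -0.06  8.34] az 0.006
```

View pics/p4.png

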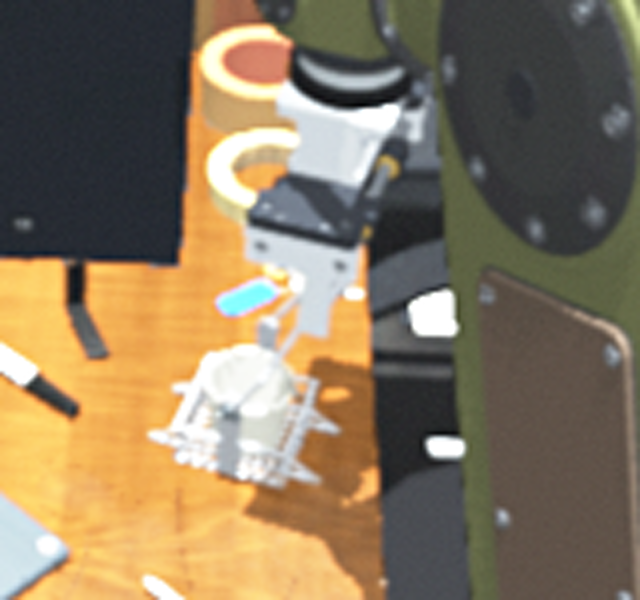

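The bail swings up cleanly and the basket stays flat, at crop (240,430). I'll finish the arc and lift.

```bash
python3 -m jog '[[0.59,0,-0.32,0,0,0],[1.2,0,-0.59,0,0,0],[1.83,0,-0.82,0,0,0],[2.48,0,-1.0,0,0,0],[3.13,0,-1.14,0,0,0],[3.8,0,-1.24,0,0,0],[4.3,0,-1.28,0,0,0],[4.6,0,-1.29,0,0,0]]'
python3 -m jog '[[0,0,-0.2,0,0,0],[0,0,-0.5,0,0,0],[0,0,-0.9,0,0,0],[0,0,-1.4,0,0,0],[0,0,-2,0,0,0],[0,0,-2.6,0,0,0],[0,0,-3.1,0,0,0],[0,0,-3.5,0,0,0]]' - 30
python3 -m jog '[[0,0,-0.2,0,0,0],[0,0,-0.2,0,0,0],[0,0,-0.2,0,0,0],[0,0,-0.2,0,0,0],[0,0,-0.2,0,0,0]]'
python3 -c "
from h import *
togo([.595,-.047,.308],-0.175)"
```

```text
time_s: 13.65
ee_pos: [0.5346, -0.2573, 0.3443]
eef_rot: [3.141, -0.0, 0.214]
force: [-1.7, 2.5, 3.4]
grip_width: 0.0411
grip_force: 25.0
time_s: 14.45
ee_pos: [0.5341, -0.2575, 0.3798]
eef_rot: [3.141, -0.0, 0.214]
force: [0.6, 0.2, -4.3]
grip_width: 0.041
grip_force: 30.0
time_s: 14.95
ee_pos: [0.5341, -0.2575, 0.3809]
eef_rot: [-3.141, 0.0, 0.214]
force: [-0.7, 0.6, -4.3]
grip_width: 0.0412
grip_force: 30.0
t 14.95 grasp [ 0.534  -0.2575  0.2005] rpy [-3.141  0.     0.214] F [-0.74  0.56 -4.28] w 0.0412 gf 30.0 -> cm [ 10.42 -19.28 -10.75] az 0.389
```

```bash
python3 -m jog '[[0.05,-0.1,-0.05,0,0,0],[0.2,-0.4,-0.2,0,0,0],[0.45,-0.8,-0.45,0,0,0],[0.77,-1.4,-0.8,0,0,0],[1.16,-2.2,-1.2,0,0,0],[1.6,-3,-1.7,0,0,0],[2.1,-4,-2.2,0,0,0],[2.7,-5,-2.8,0,0,0]]'
python3 -m jog '[[0.6,-1.1,-0.6,0,0,0],[1.2,-2.3,-1.25,0,0,0],[1.85,-3.45,-1.9,0,0,0],[2.5,-4.65,-2.6,0,0,0],[3.15,-5.85,-3.25,0,0,0],[3.8,-7.05,-3.9,0,0,0],[4.4,-8.2,-4.55,0,0,0],[5,-9.3,-5.2,0,0,0]]' | head -2
python3 -m jog '[[0.55,-1,-0.55,0,0,0],[1.05,-2,-1.1,0,0,0],[1.5,-2.8,-1.6,0,0,0],[1.9,-3.55,-2,0,0,0],[2.25,-4.15,-2.3,0,0,0],[2.5,-4.6,-2.55,0,0,0],[2.65,-4.9,-2.7,0,0,0],[2.7,-5,-2.75,0,0,0]]' | head -2
python3 -m jog '[[0,0,0,0,0,0.02],[0,0,0,0,0,0.07],[0,0,0,0,0,0.13],[0,0,0,0,0,0.2],[0,0,0,0,0,0.27],[0,0,0,0,0,0.33],[0,0,0,0,0,0.37],[0,0,0,0,0,0.39]]'
python3 -c "
from h import *
s=cam('scene');t=cam('top');a=s['img'][90:240,220:330];b=t['img'][60:210,250:360]
cv2.imwrite('pics/p5.png',cv2.resize(np.hstack([a,b]),(800,545),interpolation=cv2.INTER_CUBIC))
togo([.595,-.047,.308],-0.175)
o=ctrl.get_obs();G=o['ee_pos']-[0,0,.1804];print(proj(s,G),proj(t,G))"
```

```text
time_s: 15.75
ee_pos: [0.5501, -0.2018, 0.4097]
eef_rot: [-3.142, -0.0, 0.214]
force: [-0.2, 0.3, -5.0]
grip_width: 0.0411
grip_force: 30.0
time_s: 16.55
ee_pos: [0.5793, -0.1003, 0.4617]
time_s: 17.35
ee_pos: [0.5948, -0.0466, 0.4887]
time_s: 18.15
ee_pos: [0.5947, -0.0471, 0.4885]
eef_rot: [3.142, 0.0, -0.179]
force: [0.6, -0.3, -4.6]
grip_width: 0.0408
grip_force: 30.0
t 18.25 grasp [ 0.5947 -0.047   0.3081] rpy [ 3.142  0.    -0.177] F [ 0.25 -0.25 -4.39] w 0.041 gf 30.0 -> cm [ 0.03 -0.01  0.01] az -0.002
[295.45302717 165.06601151] [305.61726881 169.22012611]
```

View pics/p5.png

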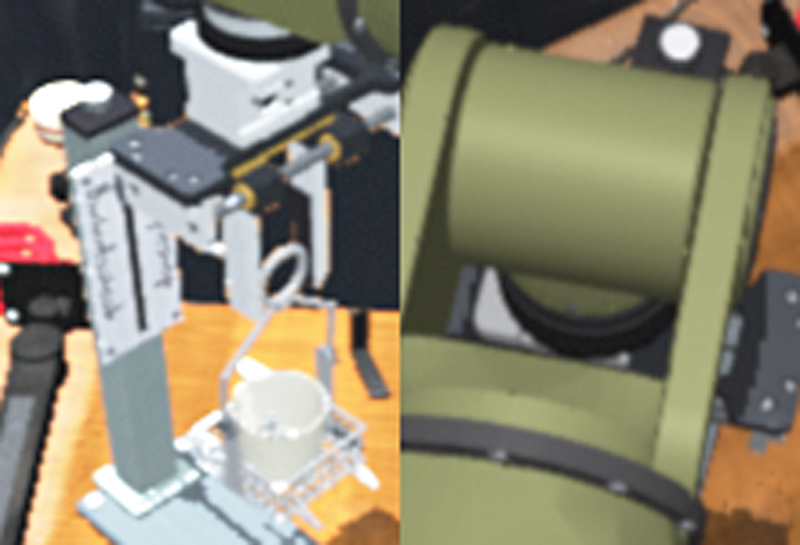

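The view shows the ring held upright between the fingers, at crop (285,272), i.e. scene (298,165). The basket hangs level with the pot upright. The ring sits about 3 px off the grasp-point projection, so I'll measure it numerically.

```bash
python3 - <<'E'
from h import *
s=cam('scene');g=cv2.cvtColor(s['img'],cv2.COLOR_BGR2GRAY)
for r in range(153,178): print(r,' '.join('%3d'%v for v in g[r,286:312]))
# predicted ring outline centre & extent for ring exactly on the grasp point
o=ctrl.get_obs();G=o['ee_pos']-[0,0,.1804];y=o['eef_rot'][2];ly=np.array([-np.sin(y),np.cos(y),0])
for a in range(0,360,45): print(a,np.round(proj(s,G+.0185*(np.cos(np.radians(a))*ly+np.sin(np.radians(a))*np.array([0,0,1]))),1))
E
```

```text
153 213 215 217 220 212 143  61  35  39  40  42  42  42  51  69  60  44  38  43 104 190 218 224 217 151  61
154 212 215 219 219 208 139  59  38  42  41  40  39  39  51  68  62  44  39  43 103 190 218 223 217 151  64
155 213 216 219 218 200 128  55  37  40  42  43  39  37  46  64  57  42  38  43 101 189 218 223 217 152  63
156 210 214 219 220 209 138  58  36  39  36  36  31  44  86 102  90  59  38  40 100 189 219 222 216 148  61
157 208 212 215 221 213 145  59  32  34  43  84 103 131 182 186 169 130  76  44 100 186 217 222 215 148  61
158 209 212 217 221 212 144  58  30  45 109 185 215 218 221 212 202 183 133  69  92 187 218 223 215 146  60
159 209 214 217 219 212 142  51  40 106 193 237 240 223 200 181 173 176 164 102  90 179 218 224 215 147  60
160 213 216 218 221 211 139  59 100 191 237 237 215 185 142 124 130 153 159 111  93 181 216 222 214 147  62
161 212 218 219 222 211 139 106 178 224 232 203 150 103  71  65  94 144 162 117  98 180 218 224 214 146  62
162 212 216 219 218 208 151 170 221 230 206 145  79  44  37  41  87 149 166 115  92 181 217 223 213 146  60
163 211 216 219 220 
[... 1037 characters left out ...]
96 192 144 101  99  98
173 210 212 214 215 216 209 187 179 193 201 201 209 200 174 126 105 141 160 163 168 178 188 183 183 191 189
174 210 211 216 219 218 213 199 189 194 186 175 187 192 164 121  99 112 121 119 113 120 150 178 183 182 181
175 213 212 218 218 217 216 210 213 210 196 184 193 200 193 186 187 188 187 184 168 158 171 192 191 175 175
176 210 215 216 217 217 216 209 215 213 206 205 208 207 204 205 206 208 209 206 202 200 202 205 198 182 178
177 203 209 215 219 218 217 217 210 201 204 207 208 205 203 202 203 205 205 205 206 207 210 208 203 188 182
0 [289.2 168.9]
45 [290.8 163. ]
90 [295.1 158.3]
135 [299.6 157.7]
180 [301.5 161.3]
225 [300. 167.]
270 [295.8 171.6]
315 [291.3 172.4]
```

```bash
python3 -m jog '[[0.1,0,0,0,0,0],[0.3,0,0,0,0,0],[0.6,0,0,0,0,0],[1,0,0,0,0,0],[1.4,0,0,0,0,0],[1.8,0,0,0,0,0],[2.2,0,0,0,0,0],[2.5,0,0,0,0,0]]' | grep -E 'time|force'
python3 -m jog '[[0.3,0,0,0,0,0],[0.6,0,0,0,0,0],[0.9,0,0,0,0,0],[1.2,0,0,0,0,0],[1.5,0,0,0,0,0],[1.8,0,0,0,0,0],[2.0,0,0,0,0,0],[2.1,0,0,0,0,0]]' | grep -E 'time|force'
python3 - <<'E'
from h import *
togo([.652,-.057,.308])
s=cam('scene');g=s['img'][100:190,220:340];cv2.imwrite('pics/p6.png',cv2.resize(g,(800,600),interpolation=cv2.INTER_CUBIC))
E
```

```text
time_s: 19.1
force: [-0.2, -0.2, -5.2]
grip_force: 30.0
time_s: 19.9
force: [0.7, 0.5, -4.2]
grip_force: 30.0
t 19.9 grasp [ 0.6402 -0.055   0.3082] rpy [ 3.142  0.    -0.176] F [ 0.65  0.52 -4.22] w 0.0414 gf 30.0 -> cm [ 1.2  -0.01  0.02] az 0
```

View pics/p6.png

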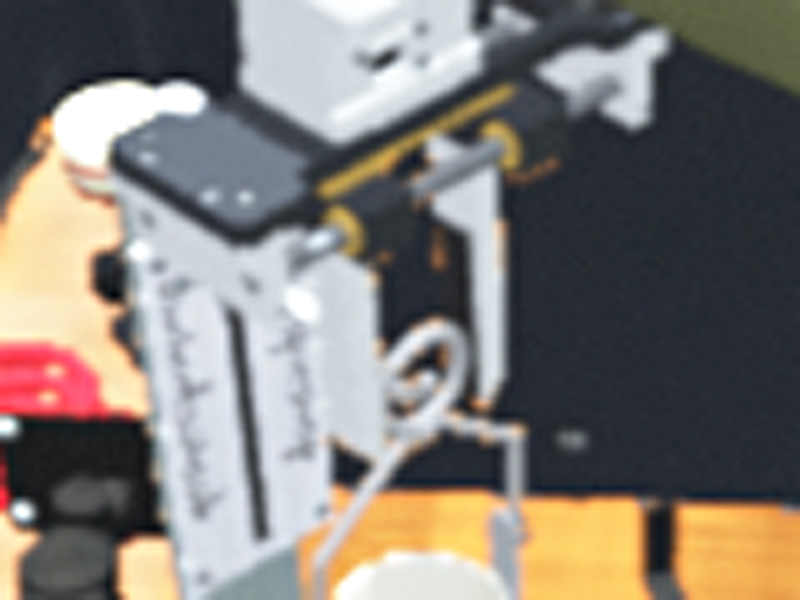

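The hook's tip shows through the ring at crop (425,380), centred in the hole. I'll advance to the seat and average the load before lowering.

```bash
cat >> h.py <<'E'
def avg(n=16):
    F=[]
    for i in range(n): ctrl.camera("scene"); F.append(ctrl.get_obs()['force'])
    F=np.array(F);print("avgF",F.mean(0).round(3),"sd",F.std(0).round(2))
E
python3 -m jog '[[0.2,0,0,0,0,0],[0.5,0,0,0,0,0],[0.8,0,0,0,0,0],[1.1,0,0,0,0,0],[1.3,0,0,0,0,0],[1.4,0,0,0,0,0],[1.5,0,0,0,0,0]]' | grep -E 'time|force'
python3 - <<'E'
from h import *
avg(20); togo([.655,-.0575,.2895])
E
```

```text
time_s: 20.65
force: [-0.2, -0.3, -3.8]
grip_force: 30.0
avgF [-1.69e-01  2.00e-03 -4.25e+00] sd [0.51 0.34 0.47]
t 21.65 grasp [ 0.6548 -0.0575  0.3082] rpy [-3.142  0.    -0.176] F [-0.6  -0.26 -4.91] w 0.0411 gf 30.0 -> cm [ 0.02 -0.01  1.87] az 0
```

```bash
python3 -m jog '[[0,0,0.2,0,0,0],[0,0,0.5,0,0,0],[0,0,0.8,0,0,0],[0,0,1.1,0,0,0],[0,0,1.3,0,0,0],[0,0,1.5,0,0,0],[0,0,1.7,0,0,0],[0,0,1.9,0,0,0]]' | grep -E 'time|force'
python3 -m jog '[[0,0,0.2,0,0,0],[0,0,0.4,0,0,0],[0,0,0.6,0,0,0],[0,0,0.8,0,0,0],[0,0,1,0,0,0],[0,0,1.2,0,0,0],[0,0,1.4,0,0,0],[0,0,1.5,0,0,0]]' | grep -E 'time|force'
python3 - <<'E'
from h import *
avg(12); togo([.655,-.0575,.2895])
E
```

```text
time_s: 22.45
force: [0.9, 0.3, -3.8]
grip_force: 30.0
time_s: 23.25
force: [0.1, 0.5, -3.1]
grip_force: 30.0
avgF [-0.152 -0.282 -2.713] sd [0.52 0.47 0.47]
t 23.85 grasp [ 0.6548 -0.0575  0.2743] rpy [-3.142 -0.    -0.176] F [-0.63 -0.7  -2.79] w 0.0408 gf 30.0 -> cm [ 0.02 -0.   -1.52] az 0
```

```bash
python3 -m jog '[[0,0,0.2,0,0,0],[0,0,0.4,0,0,0],[0,0,0.6,0,0,0],[0,0,0.8,0,0,0],[0,0,1,0,0,0],[0,0,1.2,0,0,0],[0,0,1.4,0,0,0],[0,0,1.6,0,0,0]]' | grep -E 'time|force'
python3 -m jog '[[0,0,0.2,0,0,0],[0,0,0.4,0,0,0],[0,0,0.6,0,0,0],[0,0,0.8,0,0,0],[0,0,1,0,0,0],[0,0,1.1,0,0,0],[0,0,1.1,0,0,0]]' | grep -E 'time|force'
python3 - <<'E'
from h import *
avg(35); togo([.655,-.0575,.2895])
E
```

```text
time_s: 24.65
force: [-0.0, -0.2, -1.3]
grip_force: 30.0
time_s: 25.35
force: [-0.2, -0.1, -1.0]
grip_force: 30.0
avgF [-0.177 -0.264 -0.068] sd [0.46 0.51 0.48]
t 27.1 grasp [ 0.6548 -0.0575  0.2472] rpy [-3.142  0.    -0.176] F [0.33 0.61 0.67] w 0.0412 gf 30.0 -> cm [ 0.02 -0.   -4.23] az 0
```

```bash
python3 -m jog '[[0,0,0.05,0,0,0],[0,0,0.05,0,0,0],[0,0,0.05,0,0,0],[0,0,0.05,0,0,0]]' - 8 | grep -E 'time|force|width'
python3 -m jog '[[0,0,0,0,0,0],[0,0,0,0,0,0],[0,0,0,0,0,0],[0,0,0,0,0,0],[0,0,0,0,0,0],[0,0,0,0,0,0],[0,0,0,0,0,0],[0,0,0,0,0,0]]' 72 | grep -E 'time|force|width'
python3 -m jog '[[0,0,-0.3,0,0,0],[0,0,-1,0,0,0],[0,0,-2,0,0,0],[0,0,-3.5,0,0,0],[0,0,-5,0,0,0],[0,0,-6.5,0,0,0],[0,0,-7.5,0,0,0],[0,0,-8,0,0,0]]' | grep -E 'time|force|width'
python3 -m jog '[[-2,0,-0.5,0,0,0],[-5,0,-0.5,0,0,0],[-8,0,-0.5,0,0,0],[-12,0,-0.5,0,0,0],[-16,0,-0.5,0,0,0],[-20,0,-0.5,0,0,0],[-20,0,-0.5,0,0,0],[-20,0,-0.5,0,0,0]]' | grep -E 'time|force|width'
python3 -c "
from h import *
s=cam('scene');a=s['img'][100:250,200:350]
cv2.imwrite('pics/p7.png',cv2.resize(a,(600,600),interpolation=cv2.INTER_CUBIC))"
```

```text
time_s: 27.5
force: [-1.6, 0.7, -0.2]
grip_width: 0.0421
grip_force: 8.0
time_s: 28.3
force: [0.9, -0.6, -0.9]
grip_width: 0.0674
grip_force: 0.0
time_s: 29.1
force: [-0.1, 0.6, -0.1]
grip_width: 0.0679
grip_force: 0.0
time_s: 29.9
force: [1.2, -0.3, 0.3]
grip_width: 0.0675
grip_force: 0.0
```

View pics/p7.png

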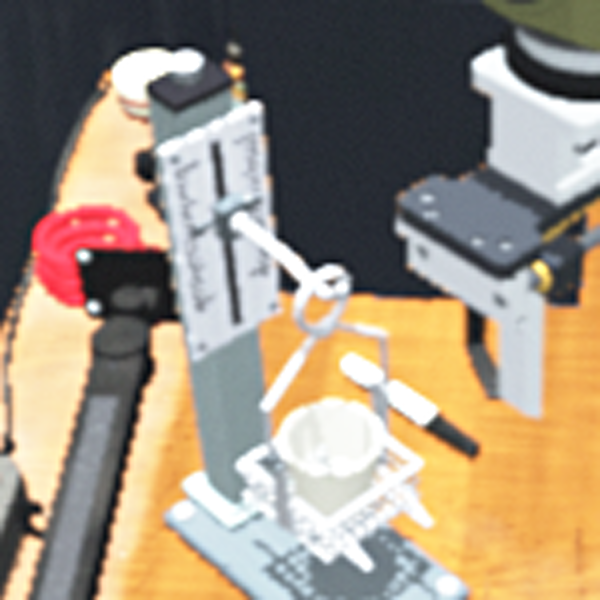

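The basket hangs free by its ring on the hook, at crop (325,285). The pot is upright at (330,450) and the pointer is partway down at (235,205). I'll let it settle, check that nothing moves, and hand in.

```bash
for i in 1 2 3 4 5 6; do python3 -m jog '[[0,0,0,0,0,0],[0,0,0,0,0,0],[0,0,0,0,0,0],[0,0,0,0,0,0],[0,0,0,0,0,0],[0,0,0,0,0,0],[0,0,0,0,0,0],[0,0,0,0,0,0]]' >/dev/null; done
python3 - <<'E'
from h import *
I=[cv2.cvtColor(cam('scene')['img'],cv2.COLOR_BGR2GRAY)[150:250,255:315].astype(np.float32) for _ in range(12)]
for k in (2,4,6,8,11): print(np.round(cv2.phaseCorrelate(I[0],I[k])[0],3), round(float(np.abs(I[0]-I[k]).mean()),2))
print(ctrl.hand_in())
E
```

```text
[-0.018  0.007] 0.87
[-0.008  0.002] 0.86
[-0.001  0.015] 0.87
[ 0.01  -0.002] 0.87
[-0.001  0.01 ] 0.88
the job is handed in; nothing more can be done
None
```

I handed the job in with the pot upright in the basket, hanging free and at rest from the hook with the gripper well clear; by my force readings the hook is about 43 mm down (load about 4.3 N), but no verdict came back.

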